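Put the pellet-making kit on its stands

TASK

Put the pellet-making kit away: the steel die body upright in the larger round stand, its plunger upright, as it stands now, in the smaller round stand, the pestle lying lengthwise in the narrow oblong stand and the pale sample card flat and lengthwise in the wide oblong stand. Each must rest on the floor of its stand, inside the lip (the die's brass nipple may stick out over it), let go of and at rest. Leave the mortar and the white powder jar where they stand.

Things in the scene. Friction and masses are not known exactly. Their poses are not given: they have to be found in the camera images.
- die_body: steel pellet die: upright barrel 52 mm across, 52 mm high, with a thin brass nipple sticking out sideways above the foot. Origin at foot height; z up; the barrel's axis is NOT at the origin but 9 mm along its own +y; the nipple points along -y and ends 35 mm from the origin. Grip the barrel with fingers closing along its own x. 0.4 to 0.9 kg.
- die_plunger: steel plunger of the die, standing upright, head down: 24 mm across its head, 67 mm high, a thinner stem above the head. To the fingers it is a plain cylinder 24 mm across over its whole height. Origin on its axis at the foot; z up.
- agate_pestle: small tan stone pestle lying on the bench, 66 mm long, 17 mm thick, slightly waisted; to the fingers a bar of 16 x 66 x 17 mm. It does not roll. Origin at the middle of its underside; its length lies along its own y. Grip it at the middle, across x.
- sample_card: flat pale grey card-shaped pellet holder with a round window in the middle, lying flat, 66 x 48 x 9 mm. Origin at the middle of its underside; 66 mm side along its own x, 48 mm along y. Grip it across the 48 mm (fingers closing along its own y).
- die_stand: larger round low grey stand, fixed to the bench: 76 mm outside, recess 68 mm across. Floor 5 mm above the bench, lip 11 mm above the bench. Origin at its centre at bench height, z up.
- plunger_stand: smaller round low grey stand, fixed: 48 mm outside, recess 40 mm across. Floor 5 mm above the bench, lip 11 mm above the bench. Origin at its centre at bench height, z up.
- pestle_stand: narrow oblong low grey stand, fixed: 44 x 94 mm outside, recess 32 x 82 mm. Floor 5 mm above the bench, lip 11 mm above the bench round the ends and corners, open over the middle 48 mm of each long side so that fingers pass. Origin at its centre at bench height; long side along its own y, z up.
- card_stand: wide oblong low grey stand, fixed: 76 x 94 mm outside, recess 64 x 82 mm. Floor 5 mm above the bench, lip 11 mm above the bench round the ends and corners, open over the middle 48 mm of each long side so that fingers pass. Origin at its centre at bench height; long side along its own y, z up.
- agate_mortar: tan stone bowl, 66 mm across the rim, 30 mm high, loose; a bystander. Origin at the middle of its underside.
- powder_jar: white lidded jar, 62 mm across, 83 mm high, loose; a bystander. Origin at the middle of its underside.

How it is judged:
At the end, for the whole second after the job is handed in: Each thing at rest on its own stand's floor (height within 3 mm, tilt under 0.08 rad, same side up as at the start): die barrel's axis within 12 mm of the centre in x and y, plunger within 12 mm, pestle and card within 15 mm, their length within 0.35 rad of the stand's (angle between each of die_body, die_plunger, agate_pestle, sample_card's own z axis and vertical below 0.08 rad and linear speed of each of die_body, die_plunger, agate_pestle, sample_card below 0.02 m/s and angular speed of each of die_body, die_plunger, agate_pestle, sample_card below 0.2 rad/s and z of die_body in the frame of die_stand between 0.002 and 0.008 m and x of die_stand in the frame of die_body between -0.012 and 0.012 m and y of die_stand in the frame of die_body between -0.003 and 0.021 m and z of die_plunger in the frame of plunger_stand between 0.002 and 0.008 m and horizontal distance between die_plunger and plunger_stand below 0.012 m and z of agate_pestle in the frame of pestle_stand between 0.002 and 0.008 m and horizontal distance between agate_pestle and pestle_stand below 0.015 m and angle between the y axis of agate_pestle and the y axis of pestle_stand, either way round below 0.35 rad and z of sample_card in the frame of card_stand between 0.002 and 0.008 m and horizontal distance between sample_card and card_stand below 0.015 m and angle between the x axis of sample_card and the y axis of card_stand, either way round below 0.35 rad); the robot touches nothing.
It fails at once if the mortar is shifted by more than 30 mm (distance of agate_mortar from where it was at the start of the episode above 0.03 m).
It fails at once if the powder jar is shifted by more than 30 mm (distance of powder_jar from where it was at the start of the episode above 0.03 m).
It also fails if it takes over 128 s, if anything falls off the work surface, if the arm or the gripper's body presses on something with over 40 N, if the wrist force passes 120 N, or if a joint passes its speed limit or range.

ROBOT

A 7-joint arm with a two-finger parallel gripper is mounted at the origin on a cart in front of the work surface, level with it; the furniture and walls round the work are solid. World frame = base frame: x ahead of the robot, y to its left, z up, the work surface at z = 0. Lengths are in m, angles in rad, forces in N, time in s.
With the tool pointing down it reaches from about 0.425 to 0.925 m from the base axis. Payload 6.8 kg.
Tool frame: the origin (TCP) lies on the mounting face of the last link; the fingertips stand 173 mm ahead of it and the grasp point (between the pads) lies 155 mm ahead of it (grip_point_offset is the distance from the TCP to the grasp point, in m); x points along the fingers, z is the direction in which the jaws open and shut, and the axes are right-handed (so a half turn about x gives the same grasp; the last joint's range is limited). The gripper opens to 85 mm and grips with 20 to 120 N. Pads are 22 mm wide; open, the fingers measure 114 mm over their backs; the gripper's body (76 mm by 85 mm) begins 54 mm behind the grasp point. The pads swing forward as they close: fully open they stand 13 mm farther back than shut.
Start: joints at [-1.353, 0.477, 0.022, 1.555, -0.011, 1.109, -0.083], TCP at [0.216, 0.64, 0.405] pointing down, gripper open.
Joint ranges: [-2.96, 2.96], [-0.34, 2.1], [-1.41, 1.46], [0.24, 2.44], [-1.37, 4.51], [0.17, 1.92], [-2.96, 2.96]. Speed limits (rad/s): [2.39, 2.39, 3.14, 3.14, 3.14, 3.14, 3.14].

INTERFACE

Orientations are given as a rotation vector (axis times angle).
In Python, from bench import * gives the robot as it stands. The module is installed in compiled form; this text tells all that it offers.
- The arm moves only by the tool servo_tool, never from a script. Its argument "motion" is a list of rows, each a list of 5 numbers: the shift along the tool's x, y, z in m, then the turn about the tool's x in degrees, then the gripper command: -1 is fully open, 1 is shut, values between are in proportion. In form: [[dx, dy, dz, turn, fingers], ...]. A call has 1 to 8 rows; each row is the pose to reach, as a shift and turn from the pose measured when the call began, along the tool's axes at that moment; what a row does not reach only later rows make up. A row lasts 1/10 s, in which the tool goes at most 50 mm and 8.59 degrees, less where a joint would pass 70% of its speed; a pose out of reach is approached as far as the arm can. A call with a gripper value outside its range is refused whole. The fingers move at their own pace and stop on an object; "force" is the grip in N (left out, the last holds). Time passes only in rows, so rows that repeat a pose let the fingers close. It gives the time, the measured TCP pose, the force and the opening at its end, in the units of the state.
- get_obs(): the state, without advancing time (a new reading comes with each control period).
- grab_frame(name): name is "side" or "top" or "wrist"; returns the picture (400x640x3 uint8, red, green, blue); there is no depth.
- camera_params(name): a dict with "mtx" (3x3 intrinsics, pixels), "world_to_cam" (4x4, takes a point from world to camera coordinates); the wrist camera has in their place "T_tool_cam" (4x4, takes a point from camera to tool coordinates, whose origin is the TCP and whose axes are the tool frame's). Camera axes: x right, y down, z forward; pixel columns grow to the right and rows downward; lengths in m; the calibration is good to about 2 mm. A picture is of the moment at which its call begins: read the wrist's pose just before it. camera_params takes no time and is no camera call.
- hand_in(): hands the job in, once; it reports no verdict.
The state is a dict: "clock": time; "joints": joint angles; "qvel": joint speeds; "tau": joint torques, N m; "tcp_pos": TCP position; "orientation": TCP orientation; "contact_force": force on the tool from outside, world axes, zero at the start; "moment": the same for the moment, N m; "grip_width": finger opening in m.
Only numpy, scipy, OpenCV 4.12 (cv2) and the standard library are available. Lean on these libraries where they do the work, as an engineer would, in place of code of your own. Each camera call takes 0.05 s, during which the arm holds its last target. There are 200 camera calls.

## Working session

There is one attempt and no reset: what is moved stays moved. The work goes in short steps, Python scripts to look and compute and a tool call to move; the robot and the scene stay as the last step left them, time stands still between calls to the robot, and variables do not carry over. Pictures are saved under pics/ and viewed, about 12 in all and at most 16, crops included, and the job is handed in when it is done.

Besides the shell and the picture viewer there is one more tool, called as name(argument=value, ...), one argument or row to a line, values as JSON. servo_tool: Moves the arm, as the interface text tells. Its arguments: {"type":"object","properties":{"motion":{"type":"array","items":{"type":"array","items":{"type":"number"}}},"force":{"type":"number"}},"required":["motion"]}

```bash
mkdir -p pics
cat > h.py <<'E'
from bench import *
import numpy as np, cv2
from scipy.spatial.transform import Rotation as R
def T_tool():
    o=get_obs(); T=np.eye(4); T[:3,:3]=R.from_rotvec(o["orientation"]).as_matrix(); T[:3,3]=o["tcp_pos"]; return T
def cam(name):
    p=camera_params(name)
    Twc=T_tool()@np.array(p["T_tool_cam"]) if name=="wrist" else np.linalg.inv(np.array(p["world_to_cam"]))
    return np.array(p["mtx"]),Twc
def ray(K,T,uv):
    d=T[:3,:3]@np.linalg.solve(K,[uv[0],uv[1],1.]); return T[:3,3],d/np.linalg.norm(d)
def onz(K,T,uv,z):
    o,d=ray(K,T,uv); return o+d*(z-o[2])/d[2]
def cross(r1,r2):
    (o1,d1),(o2,d2)=r1,r2
    s=np.linalg.lstsq(np.c_[d1,-d2],o2-o1,rcond=None)[0]
    a,b=o1+s[0]*d1,o2+s[1]*d2
    return (a+b)/2,np.linalg.norm(a-b)
def proj(K,T,p):
    c=np.linalg.inv(T)@np.r_[p,1]; q=K@c[:3]; return q[:2]/q[2]
def snap(name,tag):
    K,T=cam(name); im=grab_frame(name); cv2.imwrite(f"pics/{tag}.png",im[:,:,::-1]); np.savez(f"pics/{tag}.npz",K=K,T=T,im=im); return im,K,T
def load(tag):
    d=np.load(f"pics/{tag}.npz"); return d["im"],d["K"],d["T"]
E
python3 - <<'E'
from h import *
np.set_printoptions(precision=4,suppress=True)
o=get_obs(); print(o["tcp_pos"],o["orientation"],o["clock"],o["grip_width"]); print(T_tool())
for n in("side","top","wrist"):
    im,K,T=snap(n,n+"0"); print(n,K,T)
a=np.vstack([cv2.imread("pics/top0.png"),cv2.imread("pics/side0.png")]);cv2.imwrite("pics/ts.png",cv2.resize(a,(640,800)) [:600] if 0 else a)
E
```

```text
[0.2159 0.6393 0.4037] [-0.9671  1.3473  0.9652] 0.0 0.08525610367195298
[[-0.0005 -0.9474  0.32    0.2159]
 [-0.0018  0.32    0.9474  0.6393]
 [-1.     -0.0001 -0.0018  0.4037]
 [ 0.      0.      0.      1.    ]]
side [[383.3688   0.     317.0834]
 [  0.     383.3688 198.1521]
 [  0.       0.       1.    ]] [[ 0.8934 -0.2478  0.3747  0.1356]
 [-0.4492 -0.5034  0.7381 -0.7265]
 [ 0.0057 -0.8277 -0.5611  0.5805]
 [ 0.      0.      0.      1.    ]]
top [[481.73     0.     324.1877]
 [  0.     481.73   190.8365]
 [  0.       0.       1.    ]] [[ 0.0545 -0.9756  0.2126  0.2368]
 [-0.9985 -0.0535  0.0105 -0.0123]
 [ 0.0011 -0.2128 -0.9771  1.2587]
 [ 0.      0.      0.      1.    ]]
wrist [[307.7553   0.     320.1827]
 [  0.     307.7553 198.4064]
 [  0.       0.       1.    ]] [[ 0.32    0.9075  0.2722  0.1469]
 [ 0.9474 -0.3059 -0.0939  0.6634]
 [-0.0019  0.2879 -0.9577  0.3726]
 [ 0.      0.      0.      1.    ]]
```

View pics/top0.png

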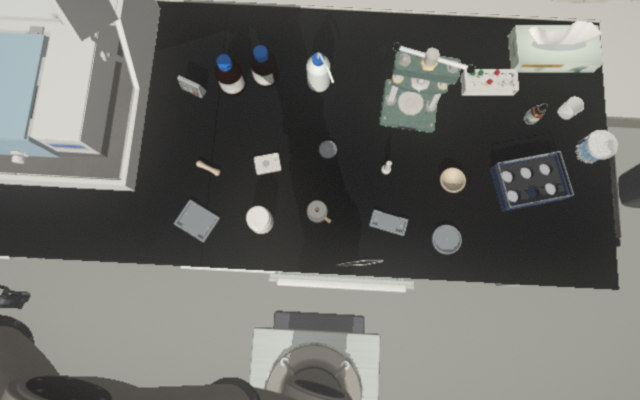

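View pics/side0.png

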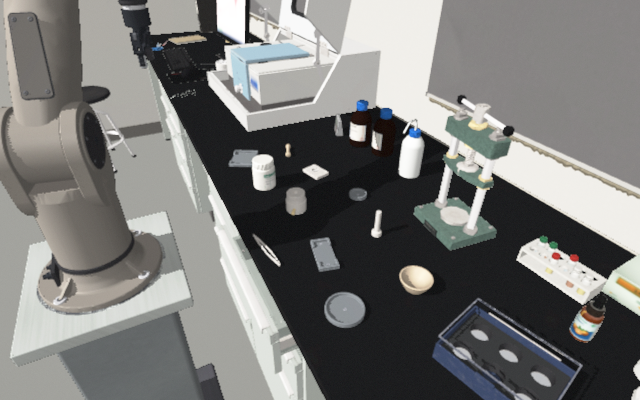

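Top view: card stand (197,221), pestle (208,168), card (267,163), jar (260,220), die (317,211) with its nipple at (329,221), plunger stand (328,149), plunger (387,168), pestle stand (389,222), mortar (453,180), die stand (447,239). The side view shows all of them too.

Run:
```python
from h import *
np.set_printoptions(precision=4,suppress=True)
t,Kt,Tt=load("top0"); s,Ks,Ts=load("side0")
P={"card_stand":((197,221),(243,158),.005),"pestle":((208,168),(288,151),.009),"card":((267,163),(315,172),.009),"jar":((260,220),(263,172),.04),"die":((317,211),(296,201),.026),
"plstand":((328,149),(358,194),.008),"plunger":((387,168),(377,224),.03),"pstand":((389,222),(323,254),.005),"mortar":((453,180),(417,280),.02),"dstand":((447,239),(345,310),.008)}
for n,(a,b,z) in P.items():
    p,e=cross(ray(Kt,Tt,a),ray(Ks,Ts,b)); q=onz(Kt,Tt,a,z); print(n,"cross",p,"gap",round(e,4),"planeTop",q,"r",round(np.hypot(*q[:2]),3))
g=cv2.cvtColor(t,cv2.COLOR_RGB2GRAY)
m=cv2.inRange(g,45,255); m[:,:150]=0
cs,_=cv2.findContours(m,cv2.RETR_EXTERNAL,cv2.CHAIN_APPROX_NONE)
for n,(a,b,z) in P.items():
    for c in cs:
        if cv2.pointPolygonTest(c,a,True)>-3 and cv2.contourArea(c)<3000:
            w=np.array([onz(Kt,Tt,u,z)[:2] for u in c[:,0]],np.float32); r=cv2.minAreaRect(w*1000); print(n,r)
```

```text
card_stand cross [0.4099 0.3294 0.0084] gap 0.0001 planeTop [0.4103 0.3304 0.005 ] r 0.527
pestle cross [0.5562 0.3163 0.0058] gap 0.0023 planeTop [0.5542 0.3157 0.009 ] r 0.638
card cross [0.5781 0.1597 0.0034] gap 0.0004 planeTop [0.5768 0.1589 0.009 ] r 0.598
jar cross [0.4166 0.1597 0.0447] gap 0.001 planeTop [0.4168 0.1604 0.04  ] r 0.447
die cross [0.4515 0.0165 0.0251] gap 0.0017 planeTop [0.4505 0.0167 0.026 ] r 0.451
plstand cross [ 0.6263 -0.0031  0.007 ] gap 0.0015 planeTop [ 0.6253 -0.0028  0.008 ] r 0.625
plunger cross [ 0.5762 -0.1618  0.0321] gap 0.0043 planeTop [ 0.5748 -0.1612  0.03  ] r 0.597
pstand cross [ 0.4337 -0.1727  0.0066] gap 0.0027 planeTop [ 0.4352 -0.1734  0.005 ] r 0.469
mortar cross [ 0.5545 -0.3374  0.0229] gap 0.002 planeTop [ 0.5543 -0.3376  0.02  ] r 0.649
dstand cross [ 0.399  -0.3257  0.0049] gap 0.0005 planeTop [ 0.3984 -0.3248  0.008 ] r 0.514
pestle ((554.2357788085938, 317.14239501953125), (76.3603515625, 22.87860107421875), 66.35381317138672)
die ((450.8922119140625, 12.865802764892578), (63.172035217285156, 64.87609100341797), 3.135749578475952)
plstand ((625.3200073242188, -1.4731979370117188), (50.858055114746094, 51.501590728759766), 3.1466124057769775)
plunger ((576.958740234375, -161.81488037109375), (28.063701629638672, 42.76976013183594), 48.38355255126953)
mortar ((554.4188232421875, -336.3357849121094), (70.744384765625, 72.3792495727539), 3.1398587226867676)
```

```bash
cat >> h.py <<'E'
def plan(xyz,az=None):
    "TCP target, azimuth (deg, mod 180) of tool z -> shift in tool axes, turn"
    T=T_tool(); d=T[:3,:3].T@(np.array(xyz)-T[:3,3]); now=np.degrees(np.arctan2(T[1,2],T[0,2]))
    t=0 if az is None else -((az-now+90)%180-90)
    print("clock",round(get_obs()["clock"],2),"at",T[:3,3].round(4),"az",round(now,1),"-> d",d.round(4),"turn",round(t,2),"rows",int(np.ceil(max(np.linalg.norm(d)/.05,abs(t)/8.59))))
E
python3 -c "
from h import *
plan([.47,.24,.40],27)"
```

```text
clock 0.15 at [0.216  0.6393 0.4039] az 71.3 -> d [ 0.0044 -0.3685 -0.297 ] turn 44.33 rows 10
```

servo_tool(
  motion=[
    [0, -0.04, -0.03, 6, -1],
    [0, -0.075, -0.06, 12, -1],
    [0, -0.11, -0.09, 18, -1],
    [0, -0.15, -0.12, 24, -1],
    [0, -0.185, -0.15, 30, -1],
    [0, -0.22, -0.18, 36, -1],
    [0, -0.26, -0.21, 40, -1],
    [0, -0.295, -0.24, 44, -1],
  ],
)

```text
clock: 0.95
tcp_pos: [0.4196, 0.3154, 0.4044]
orientation: [-0.372, 1.539, 0.37]
contact_force: [0.4, 0.3, -0.8]
grip_width: 0.0857
```

Run:
```python
from h import *
im,K,T=snap("wrist","w1")
for n,p in dict(cs=(.41,.33,.008),pe=(.555,.316,.009),ca=(.577,.159,.009),die=(.45,.016,.05)).items(): print(n,proj(K,T,p).round())
```

```text
cs [318. 155.]
pe [416. 217.]
ca [369. 318.]
die [238. 382.]
```

View pics/w1.png

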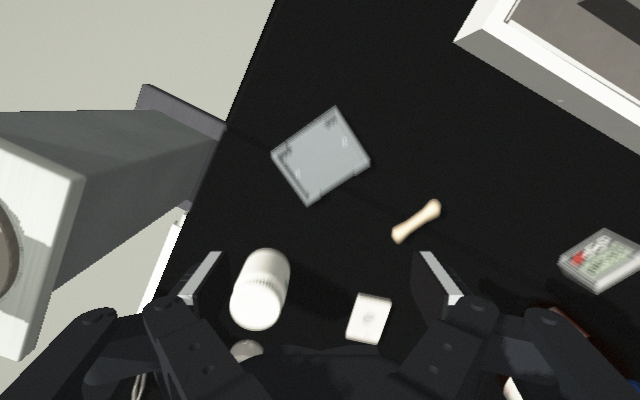

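Wrist view: card stand quad around (321,157), pestle (416,221), card (369,318), jar at the left; it is slightly blurred. Measure these.

```bash
cat >> h.py <<'E'
def blobs(tag,pts,lo=60,clip=None):
    im,K,T=load(tag); g=cv2.cvtColor(im,cv2.COLOR_RGB2GRAY); m=cv2.inRange(g,lo,255)
    cs,_=cv2.findContours(m,cv2.RETR_EXTERNAL,cv2.CHAIN_APPROX_NONE)
    for n,(p,z) in pts.items():
        a=tuple(map(float,proj(K,T,p)))
        c=max(cs,key=lambda c:cv2.pointPolygonTest(c,a,True))
        w=np.array([onz(K,T,u,z)[:2] for u in c[:,0]],np.float32)*1000
        (cx,cy),(a1,a2),th=cv2.minAreaRect(w); M=cv2.moments(c); uv=(M["m10"]/M["m00"],M["m01"]/M["m00"])
        print(n,"rect",round(cx,1),round(cy,1),"size",round(a1,1),round(a2,1),"long-az",round(th if a1>a2 else th+90,1),"centroid px",np.round(uv,1),"->",onz(K,T,uv,z).round(4))
E
python3 - <<'E'
from h import *
pts=dict(card_stand=((.41,.33,.008),.011),pestle=((.555,.316,.009),.009),card=((.577,.159,.009),.009))
blobs("w1",pts); 
pt=dict(card_stand=((.41,.33,.008),.011),pestle=((.555,.316,.009),.009),card=((.577,.159,.009),.009),pstand=((.434,-.173,.008),.011),dstand=((.399,-.325,.008),.011),plst=((.626,-.003,.008),.011))
print("top"); blobs("top0",pt,50); print("side"); blobs("side0",pt,60)
snap("wrist","w1b"); print("w1b");blobs("w1b",pts)
E
```

```text
card_stand rect 413.5 328.0 size 97.3 82.3 long-az 61.6 centroid px [320.3 156.2] -> [0.4126 0.3303 0.011 ]
pestle rect 557.7 311.5 size 74.2 25.1 long-az 67.3 centroid px [415.9 220.7] -> [0.5575 0.3124 0.009 ]
card rect 576.0 156.4 size 51.7 79.6 long-az 103.7 centroid px [367.7 318.3] -> [0.5757 0.1576 0.009 ]
top
card_stand rect 532.4 14.9 size 1083.5 1853.8 long-az 93.2 centroid px [304.5 221.2] -> [0.4244 0.048  0.011 ]
pestle rect 554.4 317.7 size 75.3 21.7 long-az 67.6 centroid px [207.6 167.9] -> [0.5546 0.3168 0.009 ]
card rect 575.4 158.9 size 58.3 74.1 long-az 104.0 centroid px [267.  163.4] -> [0.5755 0.1588 0.009 ]
pstand rect 432.9 -170.8 size 100.2 51.5 long-az 76.5 centroid px [388.4 222.7] -> [ 0.4325 -0.171   0.011 ]
dstand rect 396.9 -322.7 size 80.5 81.1 long-az 93.1 centroid px [446.2 239.5] -> [ 0.3967 -0.3221  0.011 ]
plst rect 624.5 -2.8 size 50.8 48.7 long-az 3.3 centroid px [327.7 148.9] -> [ 0.6246 -0.002   0.011 ]
side
card_stand rect 411.7 255.4 size 263.2 137.8 long-az 72.6 centroid px [256.3 167.4] -> [0.4262 0.2503 0.011 ]
pestle rect 557.2 319.2 size 100.2 16.6 long-az 67.3 centroid px [287.5 149.9] -> [0.5565 0.3184 0.009 ]
card rect 575.9 155.6 size 62.2 82.3 long-az 103.5 centroid px [315.1 171.4] -> [0.5754 0.1543 0.009 ]
pstand rect 432.8 -174.8 size 105.5 47.7 long-az 76.1 centroid px [323.9 254.2] -> [ 0.4314 -0.1784  0.011 ]
dstand rect 397.3 -326.9 size 81.2 76.9 long-az 63.6 centroid px [344.2 309.4] -> [ 0.3957 -0.3282  0.011 ]
plst rect 623.1 -7.1 size 59.9 46.2 long-az 59.4 centroid px [357.6 194. ] -> [ 0.6227 -0.0076  0.011 ]
w1b
card_stand rect 411.5 331.2 size 94.0 76.2 long-az 61.9 centroid px [319.6 144.5] -> [0.4108 0.3332 0.011 ]
pestle rect 555.4 316.1 size 69.1 19.0 long-az 66.9 centroid px [417.7 208.2] -> [0.5557 0.3167 0.009 ]
card rect 575.2 160.7 size 51.0 71.5 long-az 104.0 centroid px [370.7 308.6] -> [0.5748 0.1617 0.009 ]
```

```bash
python3 -c "
from h import *
plan([.5755,.160,.24],14)"
```

```text
clock 1.05 at [0.4222 0.3109 0.4045] az 26.6 -> d [ 0.1652 -0.203   0.0696] turn 12.62 rows 6
```

servo_tool(
  motion=[
    [0.025, -0.033, 0.011, 2, -1],
    [0.05, -0.067, 0.022, 4, -1],
    [0.08, -0.1, 0.034, 6, -1],
    [0.11, -0.135, 0.046, 8, -1],
    [0.14, -0.17, 0.058, 10, -1],
    [0.165, -0.203, 0.0696, 12.6, -1],
    [0.165, -0.203, 0.0696, 12.6, -1],
    [0.165, -0.203, 0.0696, 12.6, -1],
  ],
)

```text
clock: 1.85
tcp_pos: [0.5754, 0.1597, 0.2393]
orientation: [-0.195, 1.564, 0.188]
contact_force: [-0.9, 0.3, 0.6]
grip_width: 0.0851
```

```bash
python3 -c "
from h import *
plan([.5755,.160,.17],14)
snap('wrist','w2'); blobs('w2',dict(card=((.5755,.16,.009),.009),pestle=((.5555,.3165,.009),.009)))"
```

```text
clock 1.85 at [0.5754 0.1597 0.2393] az 14.0 -> d [0.0692 0.0006 0.0003] turn -0.03 rows 2
card rect 577.1 160.0 size 48.8 68.0 long-az 104.0 centroid px [322.6 213.9] -> [0.5767 0.162  0.009 ]
pestle rect 546.8 284.1 size 13.6 5.0 long-az 13.9 centroid px [325.4   3.8] -> [0.5474 0.2849 0.009 ]
```

View pics/w2.png

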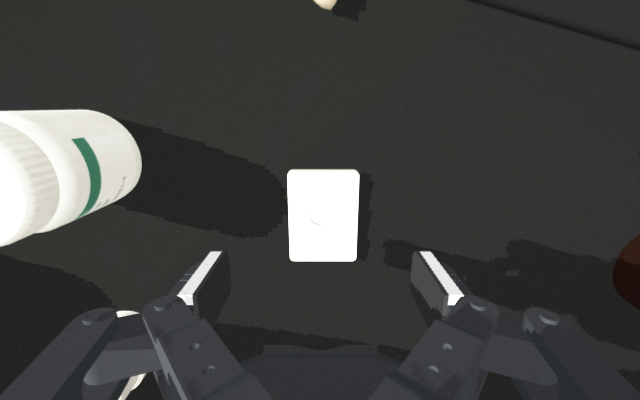

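Card centred at (323,215), between the fingers; two wrist positions agree to 2 mm and the size matches 66x48.

servo_tool(
  motion=[
    [0.03, 0, 0.001, 0, -1],
    [0.055, 0, 0.001, 0, -1],
    [0.069, 0, 0.001, 0, -1],
    [0.069, 0, 0.001, 0, -1],
    [0.069, 0, 0.001, 0, 0.2],
    [0.069, 0, 0.001, 0, 0.6],
    [0.069, 0, 0.001, 0, 1],
    [0.069, 0, 0.001, 0, 1],
  ],
  force=40,
)

```text
clock: 2.7
tcp_pos: [0.5768, 0.1612, 0.1727]
orientation: [-0.195, 1.56, 0.191]
contact_force: [-1.1, -0.5, 7.0]
grip_width: 0.0468
```

servo_tool(
  motion=[
    [-0.01, 0, 0, 0, 1],
    [-0.03, 0, 0, 0, 1],
    [-0.06, 0, 0, 0, 1],
    [-0.09, 0, 0, 0, 1],
    [-0.09, 0, 0, 0, 1],
  ],
)

```text
clock: 3.2
tcp_pos: [0.5784, 0.1614, 0.2679]
orientation: [-0.192, 1.552, 0.192]
contact_force: [0.5, -0.2, -0.1]
grip_width: 0.0465
```

```bash
python3 -c "
from h import *
print(get_obs()['grip_width'],get_obs()['contact_force']);plan([.411,.332,.26],-28.1)
"
```

```text
0.04653160256177853 [ 0.50623169 -0.24992459 -0.09394485]
clock 3.2 at [0.5784 0.1614 0.2679] az 14.0 -> d [ 0.0063  0.2061 -0.1211] turn 42.15 rows 5
```

servo_tool(
  motion=[
    [0, 0.035, -0.02, 7, 1],
    [0, 0.07, -0.04, 14, 1],
    [0, 0.105, -0.06, 21, 1],
    [0, 0.14, -0.08, 28, 1],
    [0, 0.175, -0.1, 35, 1],
    [0, 0.206, -0.121, 42, 1],
    [0, 0.206, -0.121, 42.1, 1],
    [0, 0.206, -0.121, 42.1, 1],
  ],
)

```text
clock: 4.0
tcp_pos: [0.4103, 0.3327, 0.2665]
orientation: [0.383, 1.527, -0.378]
contact_force: [-0.3, -1.1, -0.2]
grip_width: 0.047
```

```bash
cat >> h.py <<'E'
_p=plan
def plan(xyz,az=None):
    _p(xyz,az); o=get_obs(); print("toolx",T_tool()[:3,0].round(4),"grip",round(o["grip_width"],4),"F",np.round(o["contact_force"],1))
E
python3 -c "
from h import *
plan([.411,.332,.178],-28.1)
snap('wrist','w3')
"
```

```text
clock 4.0 at [0.4103 0.3327 0.2665] az -27.8 -> d [ 0.0885 -0.0008  0.0002] turn 0.26 rows 2
toolx [ 0.0101  0.0011 -0.9999] grip 0.047 F [-0.3 -1.1 -0.2]
```

View pics/w3.png

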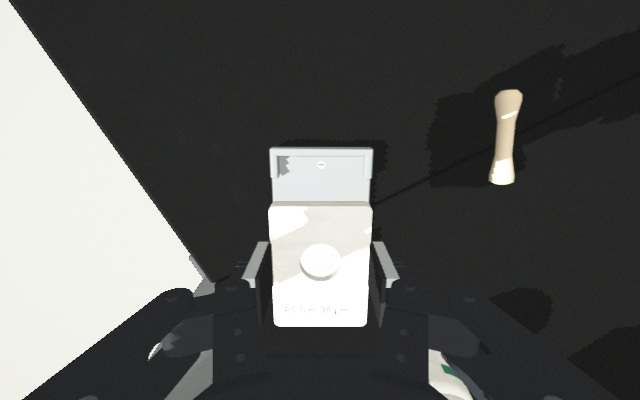

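Card held square over the stand: card spans rows 203–326, cols 269–371; stand's far edge at row 148, cols 270–373. Check the lengthwise offset.

Run:
```python
from h import *
im,K,T=load("w3"); Ti=np.linalg.inv(T_tool())
for uv,z in (((320,206),.0945),((320,326),.1035),((269,230),.1035),((371,230),.1035),((321,148),.011),((270,160),.011),((373,160),.011)):
    p=onz(K,T,uv,z); print(uv,p.round(4),(Ti@np.r_[p,1])[:3].round(4))
```

```text
(320, 206) [0.425  0.3576 0.0945] [ 0.1722  0.0284 -0.0017]
(320, 326) [0.3962 0.3034 0.1035] [ 0.1629 -0.0329 -0.0015]
(269, 230) [0.4    0.361  0.1035] [ 0.163   0.0198 -0.0251]
(371, 230) [0.4416 0.3388 0.1035] [0.1634 0.0197 0.022 ]
(321, 148) [0.4343 0.3724 0.011 ] [ 0.2559  0.0454 -0.001 ]
(270, 160) [0.3972 0.3821 0.011 ] [ 0.2555  0.0365 -0.0384]
(373, 160) [0.464  0.3467 0.011 ] [0.2561 0.0366 0.0372]
```

servo_tool(
  motion=[
    [0.03, 0, 0, 0, 1],
    [0.06, 0, 0, 0, 1],
    [0.077, 0, 0, 0, 1],
    [0.085, 0, 0, 0, 1],
    [0.088, 0, 0, 0, 1],
    [0.088, 0, 0, 0, 1],
  ],
)

```text
clock: 4.65
tcp_pos: [0.413, 0.3311, 0.179]
orientation: [0.386, 1.526, -0.38]
contact_force: [0.1, 0.8, 0.3]
grip_width: 0.0467
```

servo_tool(
  motion=[
    [0.002, 0, 0, 0, 1],
    [0.002, 0, 0, 0, 1],
    [0.002, 0, 0, 0, 0.2],
    [0.0, 0, 0, 0, 0],
    [0.0, 0, 0, 0, -0.4],
    [0, 0, 0, 0, -0.4],
    [-0.03, 0, 0, 0, -0.6],
    [-0.07, 0, 0, 0, -1],
  ],
)

```text
clock: 5.45
tcp_pos: [0.4114, 0.3305, 0.2481]
orientation: [0.383, 1.528, -0.384]
contact_force: [-0.1, -0.6, -0.0]
grip_width: 0.0805
```

```bash
python3 -c "
from h import *
plan([.5555,.3165,.26],-23)
"
```

```text
clock 5.45 at [0.4114 0.3305 0.2481] az -28.1 -> d [-0.0107  0.0554  0.1339] turn -5.05 rows 3
toolx [ 0.0082 -0.0026 -1.    ] grip 0.0805 F [-0.1 -0.6 -0. ]
```

servo_tool(
  motion=[
    [-0.005, 0.02, 0.045, -2, -1],
    [-0.01, 0.04, 0.09, -4, -1],
    [-0.01, 0.0555, 0.134, -5, -1],
    [-0.01, 0.0555, 0.134, -5, -1],
    [-0.01, 0.0555, 0.134, -5, -1],
  ],
)

```text
clock: 5.95
tcp_pos: [0.5564, 0.3156, 0.2589]
orientation: [0.316, 1.539, -0.318]
contact_force: [-1.3, -0.5, 0.1]
grip_width: 0.0856
```

Run:
```python
from h import *
plan([.5555,.3165,.17],-23)
snap('wrist','w4'); blobs('w4',dict(pestle=((.5555,.3165,.009),.009)),90)
```

```text
clock 5.95 at [0.5564 0.3156 0.2589] az -23.2 -> d [ 0.0889  0.0005 -0.002 ] turn -0.17 rows 2
toolx [ 0.0079 -0.0034 -1.    ] grip 0.0856 F [-1.3 -0.5  0.1]
pestle rect 555.3 315.3 size 69.6 17.1 long-az 66.8 centroid px [315.6 207.3] -> [0.5559 0.3173 0.009 ]
```

View pics/w4.png

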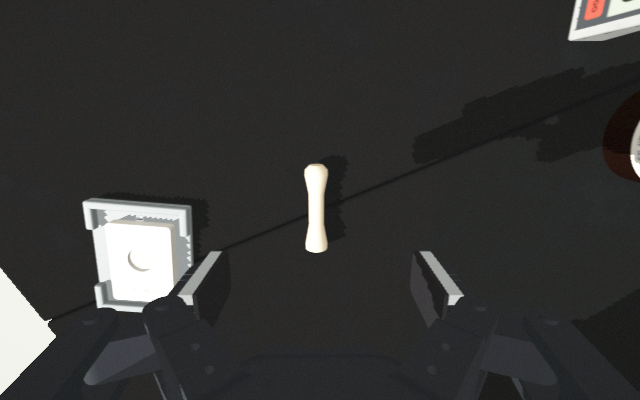

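Card lies inside its stand (140,262). Pestle is centred at (316,207), agreeing with the earlier measure within 1 mm.

servo_tool(
  motion=[
    [0.03, 0, -0.001, 0, -1],
    [0.06, 0, -0.001, 0, -1],
    [0.078, 0, -0.001, 0, -0.5],
    [0.078, 0, -0.001, 0, 0],
    [0.078, 0, -0.001, 0, 0.5],
    [0.078, 0, -0.001, 0, 1],
    [0.078, 0, -0.001, 0, 1],
    [0.078, 0, -0.001, 0, 1],
  ],
  force=40,
)

```text
clock: 6.8
tcp_pos: [0.5555, 0.3168, 0.1822]
orientation: [0.316, 1.539, -0.316]
contact_force: [0.3, 0.2, 6.9]
grip_width: 0.015
```

servo_tool(
  motion=[
    [-0.01, 0, 0, 0, 1],
    [-0.04, 0, 0, 0, 1],
    [-0.09, 0, 0, 0, 1],
    [-0.14, 0, 0, 0, 1],
    [-0.18, 0, 0, 0, 1],
    [-0.2, 0, 0, 0, 1],
  ],
)

```text
clock: 7.4
tcp_pos: [0.5545, 0.3167, 0.3875]
orientation: [0.32, 1.535, -0.312]
contact_force: [-0.3, -0.3, -0.1]
grip_width: 0.0149
```

```bash
python3 -c "
from h import *
plan([.47,-.06,.39],-13.5)
"
```

```text
clock 7.4 at [0.5545 0.3167 0.3875] az -23.1 -> d [-0.0045 -0.3796  0.0703] turn -9.63 rows 8
toolx [ 0.0137  0.0023 -0.9999] grip 0.0149 F [-0.3 -0.3 -0.1]
```

servo_tool(
  motion=[
    [0, -0.04, 0.007, -2, 1],
    [0, -0.09, 0.017, -4, 1],
    [0, -0.14, 0.027, -6, 1],
    [0, -0.19, 0.036, -8, 1],
    [0, -0.24, 0.045, -9.6, 1],
    [0, -0.29, 0.054, -9.6, 1],
    [0, -0.34, 0.063, -9.6, 1],
    [0, -0.38, 0.07, -9.6, 1],
  ],
)

```text
clock: 8.2
tcp_pos: [0.4684, -0.0628, 0.3862]
orientation: [0.19, 1.548, -0.182]
contact_force: [0.7, -0.6, -0.4]
grip_width: 0.015
```

servo_tool(
  motion=[
    [0, 0, 0, 0, 1],
    [0, 0, 0, 0, 1],
  ],
)

```text
clock: 8.4
tcp_pos: [0.4679, -0.0642, 0.387]
orientation: [0.194, 1.547, -0.184]
contact_force: [-0.3, 1.3, 0.1]
grip_width: 0.0151
```

Run:
```python
from h import *
plan([.433,-.172,.3],-13.5)
snap('wrist','w5'); blobs('w5',dict(pstand=((.433,-.172,.008),.011),dstand=((.397,-.325,.008),.011),plst=((.625,-.003,.008),.011),die=((.45,.016,.052),.052)),60)
```

```text
clock 8.4 at [ 0.4679 -0.0642  0.387 ] az -13.8 -> d [ 0.0859 -0.1137 -0.0094] turn -0.31 rows 3
toolx [ 0.016   0.0045 -0.9999] grip 0.0151 F [-0.3  1.3  0.1]
pstand rect 435.2 -167.0 size 175.5 65.1 long-az 76.0 centroid px [315.4 255.3] -> [ 0.4439 -0.161   0.011 ]
dstand rect 411.9 -289.0 size 18.4 51.8 long-az 152.0 centroid px [314.6 343.9] -> [ 0.4107 -0.289   0.011 ]
plst rect 624.5 -1.3 size 46.9 49.2 long-az 166.2 centroid px [443.8  84.8] -> [ 0.6244 -0.0011  0.011 ]
die rect 449.4 15.0 size 58.5 49.5 long-az 23.7 centroid px [279.1 108.7] -> [0.4527 0.016  0.052 ]
```

View pics/w5.png

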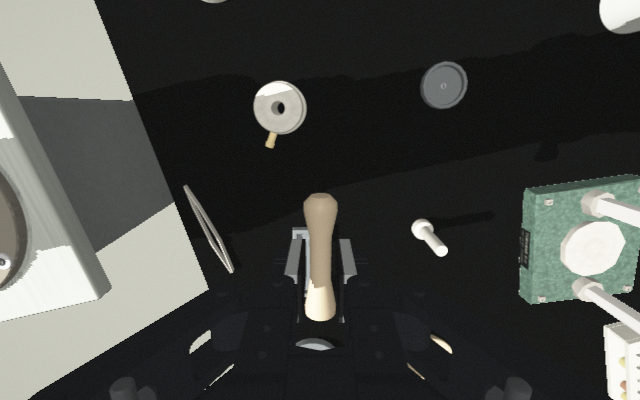

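Pestle held along tool y. Its stand is visible behind it, far edge at row 230. Die ring at (280,107) with nipple tip at (270,146); plunger stand (444,85); plunger head (422,228).

servo_tool(
  motion=[
    [0.03, -0.035, -0.003, 0, 1],
    [0.06, -0.08, -0.006, 0, 1],
    [0.09, -0.114, -0.01, 0, 1],
    [0.12, -0.114, -0.01, 0, 1],
    [0.12, -0.114, -0.01, 0, 1],
    [0.12, -0.114, -0.01, 0, 1],
  ],
)

```text
clock: 9.05
tcp_pos: [0.4347, -0.1693, 0.2659]
orientation: [0.19, 1.549, -0.179]
contact_force: [0.2, 0.3, 0.3]
grip_width: 0.0151
```

Run:
```python
from h import *
plan([.433,-.1725,.187],-13.5)
snap('wrist','w6')
```

```text
clock 9.05 at [ 0.4347 -0.1693  0.2659] az -13.5 -> d [ 0.0789 -0.0042 -0.002 ] turn 0.01 rows 2
toolx [ 0.0148  0.0048 -0.9999] grip 0.0151 F [0.2 0.3 0.3]
```

View pics/w6.png

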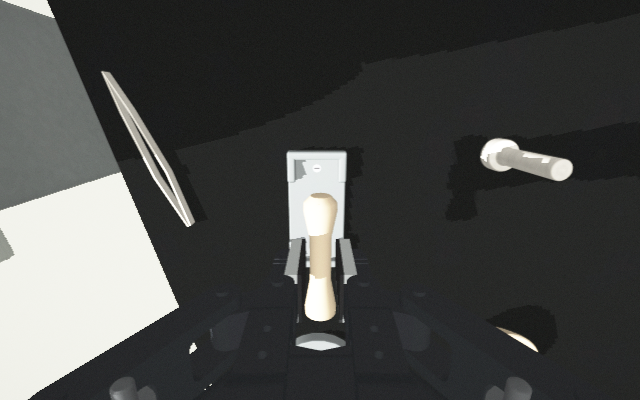

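Run:
```python
from h import *
im,K,T=load("w6"); T0=T_tool(); Ti=np.linalg.inv(T0)
a=[onz(K,T,u,.011) for u in ((287.5,152),(346.5,152))]
for p in a: print(p.round(4),(Ti@np.r_[p,1])[:3].round(4))
d=a[1]-a[0]; print(np.linalg.norm(d),"az",np.degrees(np.arctan2(d[1],d[0])))
n=np.array([-d[1],d[0],0])/np.linalg.norm(d); c=(a[0]+a[1])/2-.047*n; print("centre",c); plan([c[0],c[1],.187],np.degrees(np.arctan2(d[1],d[0])))
for u in ((320,195),(320,318)): p=onz(K,T,u,.266-.173); print((Ti@np.r_[p,1])[:3].round(4))
```

```text
[ 0.4254 -0.1217  0.011 ] [ 0.2557  0.0419 -0.0244]
[ 0.4671 -0.1318  0.011 ] [0.2563 0.0418 0.0185]
0.042911606521613826 az -13.591615660579459
centre [ 0.43523815 -0.17241566  0.011     ]
clock 9.1 at [ 0.4351 -0.1693  0.2666] az -13.5 -> d [ 0.0796 -0.0036 -0.0003] turn 0.12 rows 2
toolx [ 0.0169  0.0047 -0.9998] grip 0.0152 F [ 0.5 -0.3 -0.5]
[ 0.1739  0.033  -0.0006]
[ 0.1733 -0.0364 -0.0006]
```

servo_tool(
  motion=[
    [0.03, -0.003, -0.0025, 0, 1],
    [0.055, -0.0035, -0.0025, 0, 1],
    [0.07, -0.0035, -0.0025, 0, 1],
    [0.077, -0.0035, -0.0025, 0, 1],
    [0.078, -0.0035, -0.0025, 0, 1],
    [0.078, -0.0035, -0.0025, 0, 1],
  ],
)

```text
clock: 9.7
tcp_pos: [0.434, -0.1715, 0.1896]
orientation: [0.188, 1.545, -0.178]
contact_force: [-0.5, 0.3, -1.4]
grip_width: 0.015
```

servo_tool(
  motion=[
    [0.003, 0, 0, 0, 1],
    [0.003, 0, 0, 0, 1],
    [0.003, 0, 0, 0, 1],
  ],
)

```text
clock: 10.0
tcp_pos: [0.4348, -0.1714, 0.1873]
orientation: [0.188, 1.543, -0.177]
contact_force: [1.7, 0.8, 3.0]
grip_width: 0.0148
```

servo_tool(
  motion=[
    [0, 0, 0, 0, 0.5],
    [0, 0, 0, 0, 0.2],
    [-0.001, 0, 0, 0, 0],
    [-0.001, 0, 0, 0, 0],
    [-0.03, 0, 0, 0, 0],
    [-0.08, 0, 0, 0, -0.5],
    [-0.12, 0, 0, 0, -1],
    [-0.12, 0, 0, 0, -1],
  ],
)

```text
clock: 10.8
tcp_pos: [0.4336, -0.173, 0.3113]
orientation: [0.189, 1.535, -0.178]
contact_force: [1.1, -0.1, 0.1]
grip_width: 0.0836
```

Run:
```python
from h import *
plan([.50,-.23,.30],-13.5)
snap('wrist','w7')
im,K,T=load("w6"); t,Kt,Tt=load("top0")
# plunger: stem top centre px in w6 (562,170), head ring (497,155)
print("foot", onz(K,T,(497,155),.01), "top", onz(K,T,(562,170),.067))
im5,K5,T5=load("w5"); p,e=cross(ray(K,T,(562,170)),ray(K5,T5,(441,250))); print("stemtop cross",p,e)
p,e=cross(ray(K,T,(497,155)),ray(K5,T5,(421,228))); print("head cross",p,e)
```

```text
clock 10.8 at [ 0.4336 -0.173   0.3113] az -13.4 -> d [ 0.013  -0.0402  0.0775] turn 0.08 rows 2
toolx [ 0.0287  0.0038 -0.9996] grip 0.0836 F [ 1.1 -0.1  0.1]
foot [ 0.57489362 -0.16023908  0.01      ] top [ 0.5790532  -0.16141835  0.067     ]
stemtop cross [ 0.57906539 -0.16098494  0.06622286] 0.0015054796386592603
head cross [ 0.57944092 -0.1623589   0.00091978] 0.000994206849623148
```

View pics/w7.png

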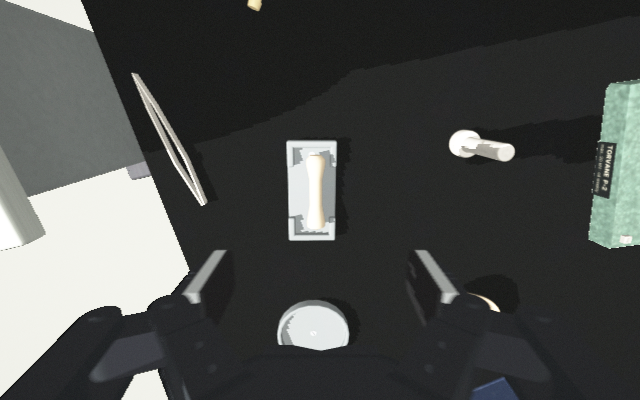

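Pestle rests in its stand: centre (317,190) against stand (312,190). Plunger head at (464,143), stem top (505,152); its crossed height of 66 mm matches. The tool has picked up a slight tilt, so I let it settle and then re-check.

servo_tool(
  motion=[
    [0, 0, 0, 0, -1],
    [0, 0, 0, 0, -1],
    [0, 0, 0, 0, -1],
    [0, 0, 0, 0, -1],
  ],
)

```text
clock: 11.25
tcp_pos: [0.4327, -0.1722, 0.3085]
orientation: [0.188, 1.54, -0.177]
contact_force: [-0.2, -0.1, -0.6]
grip_width: 0.0856
```

Run:
```python
from h import *
plan([.579,-.1615,.30],-15)
```

```text
clock 11.25 at [ 0.4327 -0.1722  0.3085] az -13.4 -> d [0.0121 0.0441 0.1396] turn 1.61 rows 3
toolx [ 0.024   0.0045 -0.9997] grip 0.0856 F [-0.2 -0.1 -0.6]
```

```bash
cat >> h.py <<'E'
def plan2(xyz,az=None,L=.165):
    "like plan but aims the fingertips (L ahead) under the given vertical-tool TCP target"
    T=T_tool(); x=np.array(xyz,float)+[0,0,-L]-L*T[:3,0]; plan(x,az)
E
python3 -c "
from h import *
plan2([.579,-.1615,.30],-13.4)"
```

```text
clock 11.25 at [ 0.4327 -0.1722  0.3085] az -13.4 -> d [0.012  0.0425 0.1359] turn 0.01 rows 3
toolx [ 0.024   0.0045 -0.9997] grip 0.0856 F [-0.2 -0.1 -0.6]
```

servo_tool(
  motion=[
    [0.003, 0.014, 0.045, 0, -0.3],
    [0.008, 0.028, 0.09, 0, -0.3],
    [0.012, 0.042, 0.136, 0, -0.3],
    [0.012, 0.042, 0.136, 0, -0.3],
    [0.012, 0.042, 0.136, 0, -0.3],
    [0.012, 0.042, 0.136, 0, -0.3],
  ],
)

```text
clock: 11.85
tcp_pos: [0.5739, -0.1633, 0.2993]
orientation: [0.189, 1.542, -0.178]
contact_force: [-0.1, -0.2, -0.3]
grip_width: 0.0556
```

Run:
```python
from h import *
plan2([.579,-.1615,.20])
im,K,T=snap('wrist','w8'); blobs('w8',dict(pl=((.579,-.1615,.06),.067)),90)
g=cv2.inRange(cv2.cvtColor(im,cv2.COLOR_RGB2GRAY),90,255)
```

```text
clock 11.85 at [ 0.5739 -0.1633  0.2993] az -13.5 -> d [ 0.0994  0.0005 -0.0008] turn 0 rows 2
toolx [ 0.022   0.0044 -0.9997] grip 0.0556 F [-0.1 -0.2 -0.3]
pl rect 580.1 -151.2 size 32.3 18.4 long-az 77.1 centroid px [318.1 199.8] -> [ 0.5808 -0.1498  0.067 ]
```

View pics/w8.png

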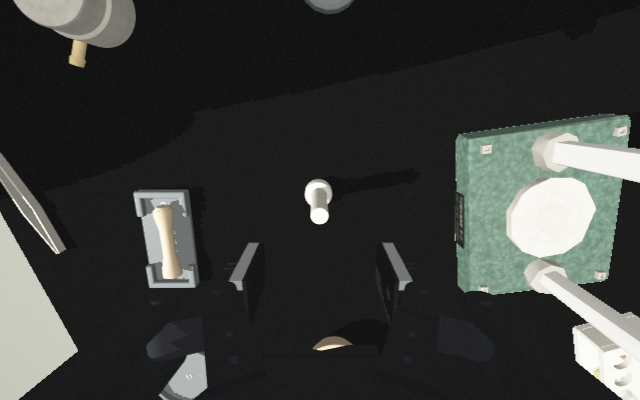

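Plunger is centred between the fingers: stem top (319,215), head (318,192). The nearby press is clear of the jaws.

servo_tool(
  motion=[
    [0.03, 0, -0.001, 0, -0.3],
    [0.065, 0, -0.001, 0, -0.3],
    [0.09, 0, -0.001, 0, -0.3],
    [0.099, 0, -0.001, 0, -0.3],
    [0.099, 0, -0.001, 0, 0.2],
    [0.099, 0, -0.001, 0, 0.6],
    [0.099, 0, -0.001, 0, 1],
    [0.099, 0, -0.001, 0, 1],
  ],
  force=40,
)

```text
clock: 12.7
tcp_pos: [0.5752, -0.1631, 0.2022]
orientation: [0.19, 1.539, -0.179]
contact_force: [-1.7, -0.7, 6.8]
grip_width: 0.0231
```

servo_tool(
  motion=[
    [0, 0, 0, 0, 1],
    [-0.01, 0, 0, 0, 1],
    [-0.04, 0, 0, 0, 1],
    [-0.08, 0, 0, 0, 1],
    [-0.08, 0, 0, 0, 1],
    [-0.08, 0, 0, 0, 1],
  ],
)

```text
clock: 13.3
tcp_pos: [0.5736, -0.1634, 0.2835]
orientation: [0.19, 1.536, -0.178]
contact_force: [-0.4, 0.4, -1.3]
grip_width: 0.023
```

Run:
```python
from h import *
plan2([.6245,-.002,.28])
```

```text
clock 13.3 at [ 0.5736 -0.1634  0.2835] az -13.5 -> d [0.0055 0.167  0.0076] turn 0 rows 4
toolx [ 0.0271  0.0044 -0.9996] grip 0.023 F [-0.4  0.4 -1.3]
```

servo_tool(
  motion=[
    [0.0, 0.04, 0.002, 0, 1],
    [0.0, 0.085, 0.004, 0, 1],
    [0.0, 0.13, 0.006, 0, 1],
    [0.0, 0.167, 0.0075, 0, 1],
    [0.0, 0.167, 0.0075, 0, 1],
    [0.0, 0.167, 0.0075, 0, 1],
    [0.0, 0.167, 0.0075, 0, 1],
  ],
)

```text
clock: 14.0
tcp_pos: [0.6191, -0.004, 0.2848]
orientation: [0.19, 1.538, -0.18]
contact_force: [-0.1, -0.3, -0.9]
grip_width: 0.0227
```

Run:
```python
from h import *
plan2([.6245,-.002,.208])
snap('wrist','w9')
```

```text
clock 14.0 at [ 0.6191 -0.004   0.2848] az -13.6 -> d [ 0.0768  0.0009 -0.0011] turn 0 rows 2
toolx [ 0.0256  0.0034 -0.9997] grip 0.0227 F [-0.1 -0.3 -0.9]
```

View pics/w9.png

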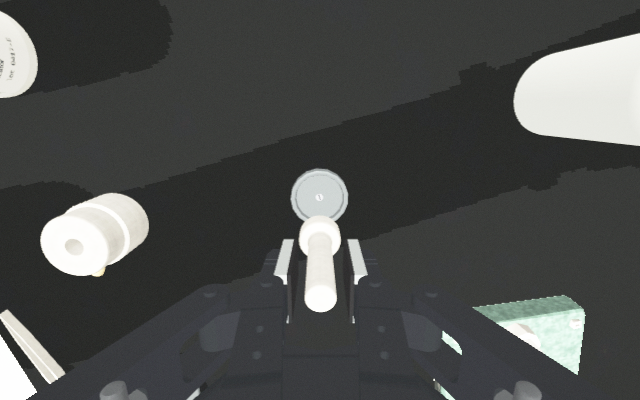

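Plunger hangs upright with its head at (320,237); the stand ring is at (320,197).

Run:
```python
from h import *
im,K,T=load("w9"); Ti=np.linalg.inv(T_tool())
for u,z in (((319.7,197),.010),((319.5,237),.092),((321,298),.149)):
    p=onz(K,T,u,z); print(p.round(4),(Ti@np.r_[p,1])[:3].round(4))
```

```text
[ 0.6265 -0.001   0.01  ] [ 0.2751  0.0024 -0.0004]
[ 0.6245 -0.0009  0.092 ] [ 0.1931  0.0029 -0.0004]
[ 0.6235 -0.002   0.149 ] [0.1361 0.0021 0.0003]
```

servo_tool(
  motion=[
    [0.03, 0, 0, 0, 1],
    [0.055, 0, 0, 0, 1],
    [0.07, 0, 0, 0, 1],
    [0.076, 0, 0, 0, 1],
    [0.078, 0, 0, 0, 1],
    [0.079, 0, 0, 0, 1],
    [0.079, 0, 0, 0, 1],
  ],
)

```text
clock: 14.75
tcp_pos: [0.6213, -0.005, 0.2073]
orientation: [0.192, 1.536, -0.181]
contact_force: [-0.1, 0.5, 0.0]
grip_width: 0.0232
```

servo_tool(
  motion=[
    [0.001, 0, 0, 0, 1],
    [0.001, 0, 0, 0, 1],
    [0.001, 0, 0, 0, 1],
  ],
)

```text
clock: 15.05
tcp_pos: [0.6219, -0.0051, 0.2072]
orientation: [0.192, 1.535, -0.181]
contact_force: [-0.3, -0.2, 5.7]
grip_width: 0.0231
```

servo_tool(
  motion=[
    [0, 0, 0, 0, 0.3],
    [0, 0, 0, 0, 0],
    [0, 0, 0, 0, -0.2],
    [-0.03, 0, 0, 0, -0.2],
    [-0.08, 0, 0, 0, -0.2],
    [-0.12, 0, 0, 0, -1],
    [-0.12, 0, 0, 0, -1],
    [-0.12, 0, 0, 0, -1],
  ],
)

```text
clock: 15.85
tcp_pos: [0.6186, -0.0054, 0.3279]
orientation: [0.192, 1.533, -0.18]
contact_force: [0.1, -0.6, -0.5]
grip_width: 0.0852
```

Run:
```python
from h import *
# die: barrel top ring & nipple tip from w5 and w9
im5,K5,T5=load("w5"); im9,K9,T9=load("w9")
p,e=cross(ray(K5,T5,(280.5,107.5)),ray(K9,T9,(73.5,246))); print("die top",p,e)
c=onz(K5,T5,(280.5,107.5),.052); n=onz(K5,T5,(269,146),.012); print("top on plane",c,"nipple",n,"dist",np.hypot(*(n-c)[:2]),"nipple az",np.degrees(np.arctan2(*(n-c)[[1,0]])))
t,Kt,Tt=load("top0"); n=onz(Kt,Tt,(329.5,221.5),.012); print("nip top",n,np.degrees(np.arctan2(*(n-c)[[1,0]])))
plan2([c[0],c[1],.33])
snap('wrist','w10')
```

```text
die top [0.45424167 0.01746296 0.05389879] 0.0017119627188052148
top on plane [0.45432505 0.01670864 0.052     ] nipple [ 0.42658144 -0.01846566  0.012     ] dist 0.044798877875796055 nipple az -128.264489254102
nip top [ 0.42695249 -0.01720317  0.012     ] -128.90939437972818
clock 15.85 at [ 0.6186 -0.0054  0.3279] az -13.7 -> d [-0.0071 -0.0191 -0.1694] turn 0 rows 4
toolx [ 0.0305  0.0042 -0.9995] grip 0.0852 F [ 0.1 -0.6 -0.5]
```

View pics/w10.png

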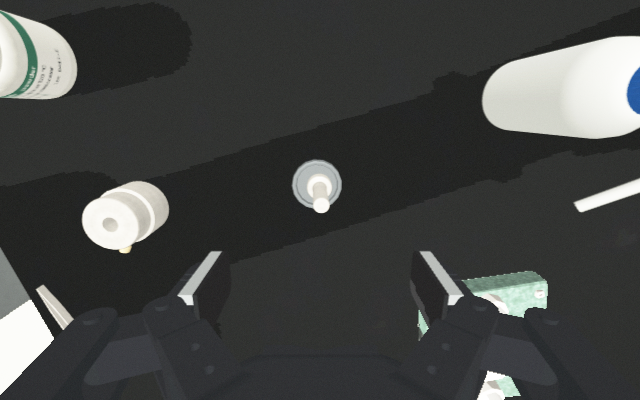

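Plunger stands upright in its ring, (317,185) with stem top (321,205). Die axis is at (0.454, 0.017), top height 54 mm from crossing, nipple azimuth −128.5° with its tip 44.8 mm from the axis (44 expected).

servo_tool(
  motion=[
    [0, -0.004, -0.035, 5, -1],
    [0, -0.008, -0.07, 10, -1],
    [0, -0.012, -0.105, 15, -1],
    [0, -0.016, -0.14, 20, -1],
    [0, -0.019, -0.17, 24.8, -1],
    [0.02, -0.019, -0.17, 24.8, -1],
    [0.02, -0.019, -0.17, 24.8, -1],
    [0.02, -0.019, -0.17, 24.8, -1],
  ],
)

```text
clock: 16.7
tcp_pos: [0.4491, 0.0164, 0.3014]
orientation: [0.532, 1.482, -0.515]
contact_force: [-0.0, -0.3, 0.1]
grip_width: 0.0855
```

Run:
```python
from h import *
plan2([.4543,.017,.19],-38.5)
im,K,T=snap('wrist','w11'); Ti=np.linalg.inv(T_tool())
a=[(n,proj(K,T,p).round()) for n,p in (("top",(.4543,.017,.052)),("nip",(.4268,-.018,.012)))]; print(a)
```

```text
clock 16.7 at [0.4491 0.0164 0.3014] az -38.5 -> d [ 0.1115 -0.0013 -0.0016] turn 0.04 rows 3
toolx [ 0.0263  0.0023 -0.9997] grip 0.0855 F [-0.  -0.3  0.1]
[('top', array([319., 210.])), ('nip', array([319., 243.]))]
```

View pics/w11.png

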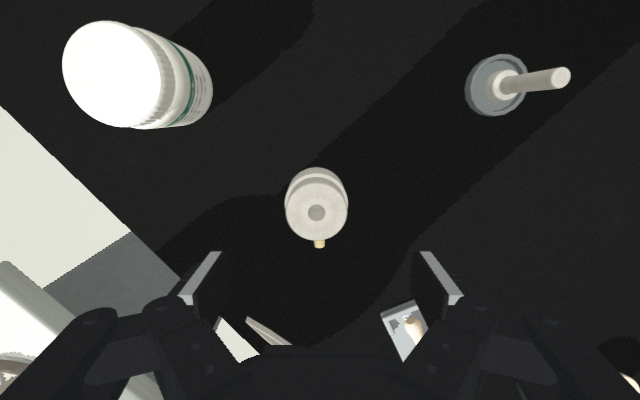

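Die top at (317,212), nipple (320,243), within about 1 mm of the prediction. Descend and grip.

servo_tool(
  motion=[
    [0.035, -0.002, -0.002, 0, -1],
    [0.07, -0.002, -0.002, 0, -1],
    [0.1, -0.002, -0.002, 0, -1],
    [0.111, -0.002, -0.002, 0, -1],
    [0.111, -0.002, -0.002, 0, -0.4],
    [0.111, -0.002, -0.002, 0, 0.2],
    [0.111, -0.002, -0.002, 0, 1],
    [0.111, -0.002, -0.002, 0, 1],
  ],
  force=80,
)

```text
clock: 17.55
tcp_pos: [0.4498, 0.0161, 0.192]
orientation: [0.534, 1.481, -0.514]
contact_force: [-2.5, -0.6, 5.7]
grip_width: 0.0505
```

servo_tool(
  motion=[
    [0, 0, 0, 0, 1],
    [0, 0, 0, 0, 1],
    [-0.01, 0, 0, 0, 1],
    [-0.04, 0, 0, 0, 1],
    [-0.08, 0, 0, 0, 1],
    [-0.11, 0, 0, 0, 1],
    [-0.11, 0, 0, 0, 1],
    [-0.11, 0, 0, 0, 1],
  ],
)

```text
clock: 18.35
tcp_pos: [0.4465, 0.0161, 0.3022]
orientation: [0.535, 1.481, -0.512]
contact_force: [-0.4, 0.5, -4.9]
grip_width: 0.0501
```

Run:
```python
from h import *
plan2([.399,-.3245,.29],-38.5); T=T_tool(); print(T[:3,1:].round(4))
```

```text
clock 18.35 at [0.4465 0.0161 0.3022] az -38.4 -> d [ 0.009  -0.3002  0.1711] turn 0.05 rows 7
toolx [ 0.0288  0.0053 -0.9996] grip 0.0501 F [-0.4  0.5 -4.9]
[[ 0.6213  0.7831  0.4465]
 [ 0.7833 -0.6217  0.0161]
 [ 0.022   0.0193  0.3022]]
```

servo_tool(
  motion=[
    [0, -0.025, 0.025, 0, 1],
    [0, -0.06, 0.045, 0, 1],
    [0, -0.1, 0.07, 0, 1],
    [0, -0.14, 0.095, 0, 1],
    [0, -0.18, 0.115, 0, 1],
    [0, -0.22, 0.14, 0, 1],
    [0, -0.26, 0.16, 0, 1],
    [0, -0.3, 0.171, 0, 1],
  ],
)

```text
clock: 19.15
tcp_pos: [0.3935, -0.327, 0.2973]
orientation: [0.535, 1.482, -0.512]
contact_force: [1.9, -0.2, -4.2]
grip_width: 0.0499
```

servo_tool(
  motion=[
    [0, 0, 0, 0, 1],
    [0, 0, 0, 0, 1],
    [0, 0, 0, 0, 1],
  ],
)

```text
clock: 19.45
tcp_pos: [0.3935, -0.3258, 0.296]
orientation: [0.535, 1.485, -0.511]
contact_force: [0.0, 0.4, -5.1]
grip_width: 0.0505
```

Run:
```python
from h import *
plan2([.399,-.3245,.197],-38.5)
snap('wrist','w12')
```

```text
clock 19.45 at [ 0.3935 -0.3258  0.296 ] az -38.4 -> d [ 0.099  -0.0012 -0.0004] turn 0.1 rows 2
toolx [ 0.0247  0.0076 -0.9997] grip 0.0505 F [ 0.   0.4 -5.1]
```

View pics/w12.png

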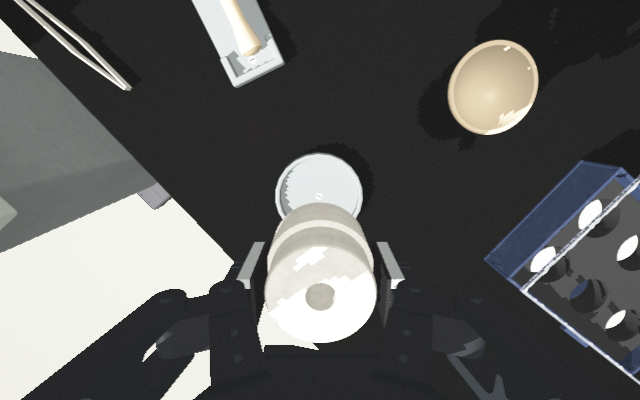

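Die held upright, bore (320,296); stand ring centre mark at (319,196); rack's near corner at (487,260).

Run:
```python
from h import *
im,K,T=load("w12"); Ti=np.linalg.inv(T_tool())
for u,z in (((319,196),.006),((275,193),.011),((362,193),.011),((319,153),.011),((320,296),.156),((487,260),.08)):
    p=onz(K,T,u,z); print(u,p.round(4),(Ti@np.r_[p,1])[:3].round(4))
```

```text
(319, 196) [ 0.3989 -0.3241  0.006 ] [ 0.2903 -0.002  -0.0015]
(275, 193) [ 0.3719 -0.2974  0.011 ] [ 0.2848  0.0023 -0.0391]
(362, 193) [ 0.4302 -0.3439  0.011 ] [0.286  0.0019 0.0355]
(319, 153) [ 0.4226 -0.2941  0.011 ] [ 0.2861  0.0363 -0.0014]
(320, 296) [ 0.3967 -0.3248  0.156 ] [ 0.1403 -0.0007 -0.0005]
(487, 260) [ 0.4711 -0.4132  0.08  ] [ 0.2175 -0.0256  0.1116]
```

servo_tool(
  motion=[
    [0.03, -0.001, -0.001, 0, 1],
    [0.06, -0.001, -0.001, 0, 1],
    [0.085, -0.001, -0.001, 0, 1],
    [0.095, -0.001, -0.001, 0, 1],
    [0.099, -0.001, -0.001, 0, 1],
    [0.099, -0.001, -0.001, 0, 1],
    [0.099, -0.001, -0.001, 0, 1],
  ],
)

```text
clock: 20.2
tcp_pos: [0.3957, -0.3249, 0.1981]
orientation: [0.533, 1.483, -0.509]
contact_force: [0.6, 0.2, -3.5]
grip_width: 0.0503
```

servo_tool(
  motion=[
    [0.0015, 0, 0, 0, 1],
    [0.0015, 0, 0, 0, 1],
    [0.0015, 0, 0, 0, 1],
  ],
)

```text
clock: 20.5
tcp_pos: [0.3963, -0.325, 0.1971]
orientation: [0.533, 1.482, -0.509]
contact_force: [0.6, 1.1, -0.6]
grip_width: 0.0501
```

Weight is being taken up by the stand; release.

servo_tool(
  motion=[
    [0.0005, 0, 0, 0, 1],
    [0.0005, 0, 0, 0, 0],
    [0, 0, 0, 0, -0.5],
    [0, 0, 0, 0, -1],
    [0, 0, 0, 0, -1],
    [-0.04, 0, 0, 0, -1],
    [-0.09, 0, 0, 0, -1],
    [-0.13, 0, 0, 0, -1],
  ],
)

```text
clock: 21.3
tcp_pos: [0.3924, -0.3262, 0.3289]
orientation: [0.533, 1.482, -0.51]
contact_force: [1.4, 0.1, 0.6]
grip_width: 0.0852
```

servo_tool(
  motion=[
    [0, 0.05, 0, 0, -1],
    [0, 0.09, 0, 0, -1],
    [0, 0.09, 0, 0, -1],
    [0, 0.09, 0, 0, -1],
  ],
)

```text
clock: 21.7
tcp_pos: [0.4487, -0.2547, 0.3307]
orientation: [0.531, 1.482, -0.508]
contact_force: [-0.2, -0.3, 0.1]
grip_width: 0.0857
```

Run:
```python
from h import *
plan([.4,-.3,.35])
snap('wrist','w13'); 
t,_,_=snap('top','top1')
cv2.imwrite("pics/top1c.png",cv2.resize(t[130:280,160:480],(800,375),interpolation=cv2.INTER_CUBIC)[:,:,::-1])
```

```text
clock 21.7 at [ 0.4487 -0.2547  0.3307] az -38.2 -> d [-0.0209 -0.0653 -0.01  ] turn 0 rows 2
toolx [ 0.0279  0.0051 -0.9996] grip 0.0857 F [-0.2 -0.3  0.1]
```

View pics/w13.png

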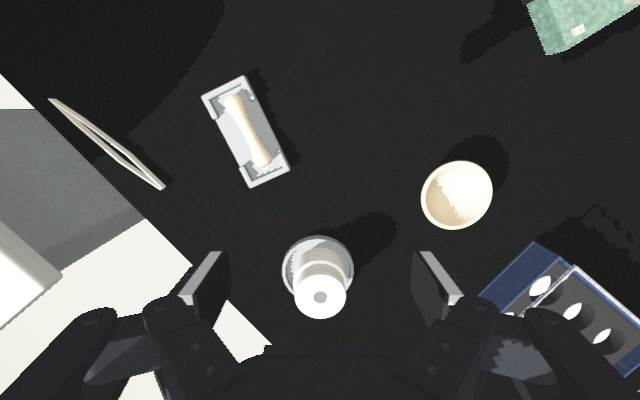

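View pics/top1c.png

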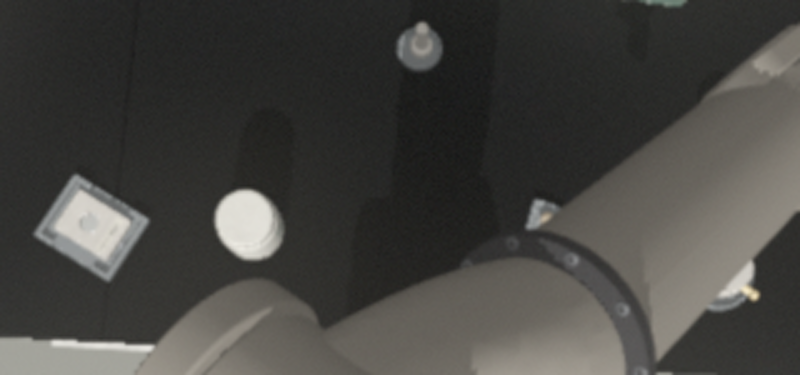

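All four sit in their stands: die at (320,297) in its ring, pestle (246,131) in its trough, card and plunger in the top view. Final numeric check, then hand in.

Run:
```python
from h import *
im,K,T=load("w13"); d=onz(K,T,(320,297.5),.057); s=onz(K,T,(318,272),.011); print("die top",d.round(4),"stand est",s.round(4))
p=onz(K,T,(246,131),.0135); s=onz(K,T,(245,132),.011); print("pestle",p.round(4),"stand",s.round(4))
im,K,T=load("w4"); print("card",onz(K,T,(141,262),.014).round(4),"stand",onz(K,T,(144,255),.011).round(4))
im,K,T=load("w10"); print("plunger top",onz(K,T,(321,205),.072).round(4),"stand",onz(K,T,(317,185),.011).round(4))
im,K,T=load("w13"); m=proj(K,T,(.5544,-.337,.03)); print("mortar expected px",m.round())
print(get_obs()["clock"],hand_in())
```

```text
die top [ 0.3994 -0.3253  0.057 ] stand est [ 0.3986 -0.3244  0.011 ]
pestle [ 0.4366 -0.1702  0.0135] stand [ 0.4348 -0.1701  0.011 ]
card [0.4157 0.3314 0.014 ] stand [0.4188 0.3349 0.011 ]
plunger top [ 0.6275 -0.0034  0.072 ] stand [ 0.6259 -0.0019  0.011 ]
mortar expected px [460. 197.]
the job is handed in; nothing more can be done
21.8 None
```

The job is handed in at 21.8 s of the 128 s allowed. All four pieces are in their own stands and let go of. I placed the card first, then the pestle, the plunger and the die.

Measured offset of each piece from its stand's centre in the last pictures of it:

| Piece | Offset from centre | Limit |
|---|---|---|
| Die body | about 1 mm | 12 mm |
| Plunger | about 2 mm | 12 mm |
| Pestle | about 2 mm | 15 mm |
| Card | about 5 mm | 15 mm |

- **Card figure:** this is the weakest measurement. It comes from one wrist picture taken just after the card was set down, with the fingers covering part of the stand. The final top view shows the card inside the lip.
- **Bystanders:** the mortar was within a few pixels of its expected place in the last wrist picture. I did not measure the jar at the end, but the arm never came near it and it looks in place in the top view.
- **Tool tilt:** the tool built up a tilt of about 0.03 rad over the run. I aimed the fingertips to allow for it, and each piece was released touching its stand's floor or within about a millimetre of it.
- **Not checked:** I did not measure the pieces' final heights or tilts. All four look flat or upright in the pictures.
- **Contact forces:** contact forces reported at the end of each move stayed at about 7 N or below.

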